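# Stack a layered speaker box and slide it under the press

## Task

Glue-up of a small layered speaker box: draw the press's sliding bed by its black post all the way out to the loading stop, away from the press. With the bed there, press every plywood frame that is on the bench onto the bed's studs, one on top of another and each fully home and square, then set the pressing board on the top frame so it sits flat with its plug in the opening. Finally slide the loaded bed all the way under the press to the other stop, and leave the bottle, brush and tape roll where they are.

Things in the scene. Friction and masses are not known exactly. Their poses are not given: they have to be found in the camera images.
- bed (a joint): travel of the press's aluminium sliding bed on its two rails, in m: 0 = at the loading stop (end farthest from the press column), 0.200 = at the inner stop with the stack under the ram. It grows towards press's -y. It slides with about 2.5 N of friction (6 N per m/s more) and stays where it is left.
- press: fixed press. Origin on the bench; rails along own y, base own x -50 to 50, y -195 to 235 mm, its outer end at +y. Column 45 x 60 at (135, -110), 285 high, on a 110 x 110 foot; its arm spans x -33 to 157, y -135 to -85, z 240 to 285; ram plate 50 x 50 at (0, -110), underside at z 200. An unused hand lever rises at (170, -20) to z 345. Place and yaw vary
- bed_seat (a point): moves with the bed: centre of the top of the 120 x 60 plywood base fixed on it, 50 mm over the bench; axes as the press's. Two studs, 12 across, 8 high, tapered, at own x = +45 and -45 mm. The first frame's origin comes here, long side along own x, the next 18 mm higher and so on. Around the base the aluminium plate is 14 mm lower, x -55 to 55, y -50 to 150
- bed_grip (a point): moves with the bed: on the axis of its upright black post (22 diameter, 55 tall, top 91 mm over the bench), at the post's top; the post stands 115 mm from the seat along own +y. Axes as the press's
- frame1: plywood frame, 120 (own x) x 60 (y) x 18 mm, open middle 60 x 44, the same turned half round; all frames alike. Round studs 12 across, 8 high, tips tapered, on top at own x = +45 and -45; a 14 x 14 pocket, 10 deep, beneath each. Origin: centre of the underside, z up. Fully home it lies 18 mm above the frame below. About 60 g. May be absent
- frame2: plywood frame, 120 (own x) x 60 (y) x 18 mm, open middle 60 x 44, the same turned half round; all frames alike. Round studs 12 across, 8 high, tips tapered, on top at own x = +45 and -45; a 14 x 14 pocket, 10 deep, beneath each. Origin: centre of the underside, z up. Fully home it lies 18 mm above the frame below. About 60 g. May be absent
- frame3: plywood frame, 120 (own x) x 60 (y) x 18 mm, open middle 60 x 44, the same turned half round; all frames alike. Round studs 12 across, 8 high, tips tapered, on top at own x = +45 and -45; a 14 x 14 pocket, 10 deep, beneath each. Origin: centre of the underside, z up. Fully home it lies 18 mm above the frame below. About 60 g. May be absent
- frame4: plywood frame, 120 (own x) x 60 (y) x 18 mm, open middle 60 x 44, the same turned half round; all frames alike. Round studs 12 across, 8 high, tips tapered, on top at own x = +45 and -45; a 14 x 14 pocket, 10 deep, beneath each. Origin: centre of the underside, z up. Fully home it lies 18 mm above the frame below. About 60 g. May be absent
- board: pressing board: plywood plate 70 (own x) x 60 (y) x 18 mm; plug 54 x 38 x 8 below, for a frame's opening; darker grip block 44 (x) x 30 (y) x 24 on top. Origin: centre of the plate's underside (8 mm over the bench as it stands), z up. Seated, it is 18 mm above the top frame's origin, between its studs, long sides parallel, either way round. About 90 g
- bottle: bystander: clear drink bottle, 62 across, 200 high; origin at its underside
- brush: bystander: a bench brush lying on its side along own x; origin under its middle
- tape: bystander: roll of tape, 100 across, 48 high; origin at its underside

How it is judged:
By the outcome, as a careful person would: the job done as asked, in the order asked, and still so for the second after the job is handed in, with the robot touching nothing.
Of frame1, frame2, frame3, frame4 only 2 to 4 are there at a start; the rules pass over those that are not, and their reading is None.
At some moment in a run one of frame1, frame2, frame3, frame4, board may be knocked a few centimetres aside while the robot is not near it.
Once in a run the grip may slacken for a moment while it holds something.
It also fails if it takes over 210 s, if anything falls off the work surface, if the arm or the gripper's body presses on something with over 40 N, if the wrist force passes 120 N, or if a joint passes its speed limit or range.

## Robot

A 7-joint arm with a two-finger parallel gripper is mounted at the origin on the work surface. World frame = base frame: x ahead of the robot, y to its left, z up, the work surface at z = 0. Lengths are in mm, angles in rad, forces in N, time in s.
With the tool pointing down it reaches from about 400 to 925 mm from the base axis. Payload 4.1 kg.
Tool frame: the origin (TCP) lies on the centre line of the jaws, within the pads' length; the fingertips stand 25 mm ahead of it and the grasp point (between the pads) lies 6 mm ahead of it; z points along the fingers, y is the line along which they close (so a half turn about z gives the same grasp; the last joint's range is limited). The gripper opens to 85 mm and grips with 20 to 120 N. Pads are 22 mm wide; open, the fingers measure 114 mm over their backs; the gripper's body (76 mm by 85 mm) begins 54 mm behind the grasp point. The pads swing forward as they close: fully open they stand 13 mm farther back than shut.
Start: joints at [1.11, 0.398, 0.045, 1.537, -0.019, 1.207, -0.051], TCP at [230.111, -607.942, 219.647] pointing down, gripper open.
Joint ranges: [-2.82, 2.82], [-0.49, 2.23], [-1.37, 1.46], [0, 2.46], [-1.36, 4.5], [0.23, 2], [-2.94, 2.94]. Speed limits (rad/s): [2.57, 2.57, 3.14, 3.14, 3.14, 3.14, 3.14].

## Interface

Orientations are given as [roll, pitch, yaw] about the fixed x, y, z axes, in that order (R = Rz(yaw) Ry(pitch) Rx(roll)).
In Python, from workcell import arm, cams, job, masks_of, tip_of gives the robot as it stands.
- The arm moves only by the tool step_arm, never from a script. Its argument "rows" is a list that holds one entry, the list of rows, each a list of 5 numbers: the closure in counts, from 0 (fully open) to 255 (shut), then the shift along the tool's x, y, z in m, then the turn about the tool's z in rad. A call has 1 to 20 rows; each row is the pose to reach, as a shift and turn from the pose commanded when the call began, along the tool's axes at that moment; what a row does not reach only later rows make up. A row lasts 1/10 s, in which the tool goes at most 50 mm and 8.59 degrees, less where a joint would pass 70% of its speed; a pose out of reach is approached as far as the arm can. A call with a gripper value outside its range is refused whole. The fingers move at their own pace and stop on an object; the grip force is fixed at half the most. Time passes only in rows, so rows that repeat a pose let the fingers close. It gives the time, the measured TCP pose, the force, the opening and the grip force at its end, in the units of the state.
- arm.get_state(): the state, without advancing time (a new reading comes with each control period).
- cams.capture(name): name is "scene" or "side" or "wrist"; returns (picture, depth): 400x640x3 uint8, red, green, blue; 400x640 float32, mm along the optical axis (not along the pixel's ray), 0 where there is no reading.
- cams.calibration(name): a dict with "camera_matrix" (3x3 intrinsics, pixels), "D" ([k1, k2, p1, p2, k3] as OpenCV has them; the pictures are not rectified), "position" and "attitude" of the camera in the world; the wrist camera has in their place "T_tool_cam" (4x4, takes a point from camera to tool coordinates, whose origin is the TCP and whose axes are the flange's). Camera axes: x right, y down, z forward; pixel columns grow to the right and rows downward; lengths in mm; the calibration is good to about 2 mm. A picture is of the moment at which its call begins: read the wrist's pose just before it. calibration takes no time and is no camera call.
- job.sign_off(): hands the job in; it is judged then, once.
Trained networks look in the newest picture that a camera, given by its name, has taken for a name from the list of things; names that differ only in an ending like _2 or _b are one class to them, and where a whole thing is asked for, a point or a joint stands for the part that bears it (a point fixed in the world has none). Each returns a list of dicts, best first, with "conf" (0 to 1); they miss things now and then, are a little off and sometimes report something else, mostly with a low value. They report only what shows in the picture. A call takes as long as a camera call.
- masks_of(camera, target): "region" (400x640 bool, what is visible of it) and "uv" ([column, row] in pixels, amid what is visible of it).
- tip_of(camera, target): "uv" ([column, row] in pixels: a listed point, or the origin of a listed thing).
The state is a dict: "clock": time; "qpos": joint angles; "joint_vel": joint speeds; "joint_efforts": joint torques, N m; "position": TCP position; "orientation": TCP orientation; "ft_force": force on the tool from outside, world axes, zero at the start; "wrist_torque": the same for the moment, N m; "gripper_width": finger opening in mm; "finger_force": force on a finger pad.
Only numpy, scipy, OpenCV 4.12 (cv2) and the standard library are available. Lean on these libraries where they do the work, as an engineer would, in place of code of your own. Each camera call takes 0.05 s, during which the arm holds its last target. There are 200 camera calls.

## Working session

There is one attempt and no reset: what is moved stays moved. The work goes in short steps, Python scripts to look and compute and a tool call to move; the robot and the scene stay as the last step left them, time stands still between calls to the robot, and variables do not carry over. Pictures are saved under pics/ and viewed, at most 14 in all, crops included, and the job is handed in when it is done.

Besides the shell and the picture viewer there is one more tool, called after "Call:" as name([rows], argument=value, ...), one row to a line, values as JSON. step_arm: Moves the arm, as the interface text tells. Its arguments: {"type":"object","properties":{"rows":{"type":"array","items":{"type":"array","items":{"type":"array","items":{"type":"number"}}}}},"required":["rows"]}

```bash
ls; mkdir -p pics
cat > h.py <<'E'
import numpy as np, cv2
from scipy.spatial.transform import Rotation as R
from workcell import arm, cams, job, masks_of, tip_of
def cap(n, save=None):
    s=arm.get_state(); im,d=cams.capture(n)
    c=cams.calibration(n)
    if n=='wrist':
        T=np.eye(4);T[:3,:3]=R.from_euler('xyz',s['orientation']).as_matrix();T[:3,3]=s['position']
        T=T@np.array(c['T_tool_cam'])
    else:
        T=np.eye(4); a=np.array(c['attitude'])
        T[:3,:3]=a if a.shape==(3,3) else R.from_euler('xyz',a).as_matrix(); T[:3,3]=c['position']
    if save: cv2.imwrite('pics/'+save,im[:,:,::-1])
    return dict(im=im,d=d,K=np.array(c['camera_matrix'],float),D=np.array(c['D'],float),T=T)
def rays(f,uv):
    n=cv2.undistortPoints(np.array(uv,float).reshape(-1,1,2),f['K'],f['D']).reshape(-1,2)
    return np.c_[n,np.ones(len(n))]
def cloud(f,m):
    v,u=np.nonzero(m&(f['d']>0)); p=rays(f,np.c_[u,v])*f['d'][v,u][:,None]
    return p@f['T'][:3,:3].T+f['T'][:3,3]
def onz(f,uv,z):
    r=rays(f,uv)@f['T'][:3,:3].T; o=f['T'][:3,3]
    return o+r*((z-o[2])/r[:,2])[:,None]
E
python3 - <<'E'
from h import *
print(arm.get_state())
for n in ['scene','side','wrist']:
    f=cap(n,n+'0.png'); print(n,cams.calibration(n))
    for t in ['frame1','board','bed','press','bottle','tape','brush']:
        for r in masks_of(n,t):
            if r['conf']<.3: continue
            p=cloud(f,r['region']); 
            print(n,t,round(r['conf'],2),np.round(r['uv']),r['region'].sum(),np.round(np.median(p,0)) if len(p) else None, np.round(np.percentile(p,98,axis=0)) if len(p) else None)
E
```

```text
pics
{'clock': 0.0, 'qpos': array([ 1.10999439,  0.39919985,  0.04501836,  1.53790456, -0.0187288 ,
        1.20687706, -0.0506926 ]), 'joint_vel': array([-0.00086153,  0.00067925, -0.00159502, -0.00068273,  0.00079821,
       -0.00046778, -0.00036458]), 'joint_efforts': array([-1.79271897e-04, -4.75117886e+01,  1.36496298e+00, -2.54212081e+01,
        1.16304512e-02,  9.43220104e-03, -2.84004500e-06]), 'position': array([ 229.87487289, -607.28508966,  218.54715194]), 'orientation': array([-3.13962806e+00,  1.03502098e-04,  3.61925113e-01]), 'ft_force': array([ 4.16078701e-01, -4.52279348e-01,  2.05865445e-04]), 'wrist_torque': array([ 0.01176801,  0.06285436, -0.00344164]), 'finger_force': 0.0, 'gripper_width': 85.01032328720613}
scene {'camera_matrix': array([[408.48237671,   0.        , 313.01122137],
       [  0.        , 408.48237671, 199.52171714],
       [  0.        ,   0.        ,   1.        ]]), 'D': array([-0.06401996,  0.        ,  0.        ,  0.        ,  0.        ]), 'position': array([ 847.90183133, -525.44574565,  894.0558256 ]), 'attitude': array([-2.47827265,  0.
[... 1718 characters left out ...]
-210.   23.]
wrist {'camera_matrix': array([[284.15653261,   0.        , 313.75275445],
       [  0.        , 284.15653261, 194.85381313],
       [  0.        ,   0.        ,   1.        ]]), 'D': array([-0.02757912,  0.        ,  0.        ,  0.        ,  0.        ]), 'T_tool_cam': array([[ 2.38999494e-04, -9.60234709e-01, -2.79193923e-01,
         7.15452627e+01],
       [ 9.99999908e-01,  1.30095045e-04,  4.08596626e-04,
        -6.93326443e-02],
       [-3.56026917e-04, -2.79193995e-01,  9.60234652e-01,
        -1.54140922e+02],
       [ 0.00000000e+00,  0.00000000e+00,  0.00000000e+00,
         1.00000000e+00]])}
wrist brush 0.83 [124.  28.] 4291 [ 308. -346.   18.] [ 328. -252.   21.]
```

View pics/scene0.png

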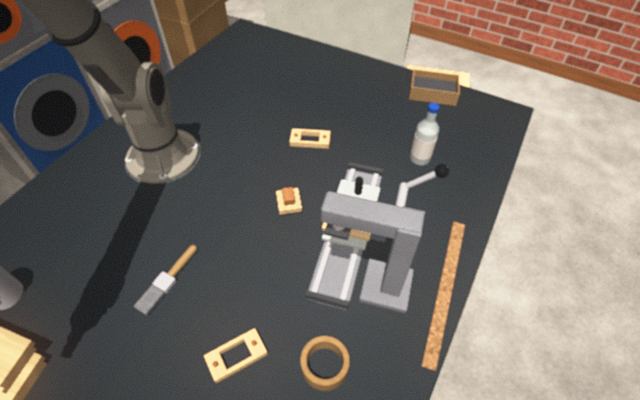

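View pics/side0.png

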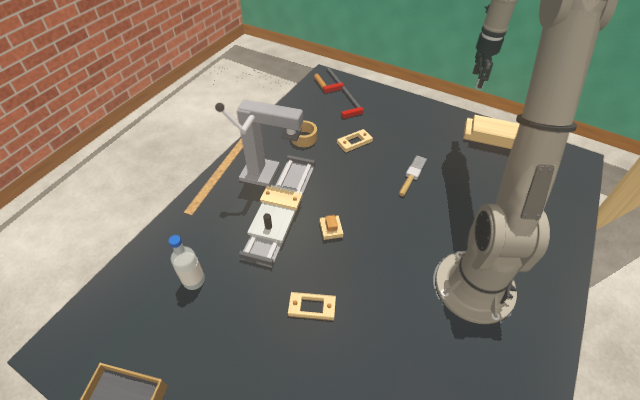

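The pictures show two frames: scene (310,138) and (236,355). The board is at (288,200), the press post at (359,185), and the bed is partway in. Next I'll measure poses precisely.

```bash
cat >> h.py <<'E'
def rect(p,z0,z1):
    q=p[(p[:,2]>z0)&(p[:,2]<z1)][:,:2].astype(np.float32)
    c,s,a=cv2.minAreaRect(q)
    if s[0]<s[1]: s=s[::-1]; a+=90
    a=(a+90)%180-90
    return np.round(c,1),np.round(s,1),round(a,1)
E
python3 - <<'E'
from h import *
for n in ['scene','side']:
    f=cap(n)
    for t,z in [('bed_grip',91),('bed_seat',50),('press',0),('frame1',0),('board',8)]:
        for r in tip_of(n,t)[:3]:
            if r['conf']>.3: print(n,t,round(r['conf'],2),np.round(r['uv']),np.round(onz(f,[r['uv']],z)[0],1))
    for t in ['frame1','board']:
        for r in masks_of(n,t):
            if r['conf']<.4: continue
            p=cloud(f,r['region'])
            print(t,np.round(r['uv']),rect(p,8,32) if t=='frame1' else (rect(p,17,33),rect(p,42,56)))
    r=masks_of(n,'press')[0]; p=cloud(f,r['region']|masks_of(n,'bed')[0]['region'])
    for z0,z1 in [(3,34),(230,300),(186,210),(60,230)]: print('press',z0,rect(p,z0,z1))
    if n=='side':
        m=np.zeros((400,640),bool); m[118:148,465:515]=1
        q=cloud(f,m); print(np.percentile(q,[5,50,95],axis=0).round())
E
```

```text
scene bed_grip 0.84 [359. 176.] [595.8 141.   91. ]
scene bed_grip 0.59 [418. 159.] [708.2 276.   91. ]
scene bed_seat 0.81 [351. 222.] [630.7  26.2  50. ]
scene press 0.7 [346. 236.] [627.6  13.7   0. ]
scene frame1 0.98 [312. 139.] [368.7 282.9  -0. ]
scene frame1 0.56 [236. 356.] [ 559.2 -377.7    0. ]
scene board 0.74 [286. 203.] [436.9  24.5   8. ]
scene board 0.47 [321. 371.] [ 735.7 -315.3    8. ]
frame1 [308. 135.] (array([365.6, 277.9]), array([117.1,  66.9]), 24.0)
frame1 [229. 349.] (array([ 560.4, -378.5]), array([119.5,  62.3]), 59.9)
frame1 [357. 197.] (array([609.9,  84.9]), array([234.9, 105.6]), -75.9)
board [284. 198.] ((array([443.7,  28.9]), array([74.6, 59.2]), -50.3), (array([444.3,  28.7]), array([44.4, 30. ]), -49.6))
press 3 (array([681.2,  45.7]), array([435.6, 231.4]), -74.9)
press 230 (array([708.5, -47.4]), array([189.1, 128.3]), 10.9)
press 186 (array([721.1, -92.4]), array([180.8,  34.5]), 10.9)
press 60 (array([699.8,  22.4]), array([270. , 181.6]), -79.5)
side bed_grip 0.59 [264. 215.] [606.2 136.7  91. ]
side bed_seat 0.96 [280. 195.] [630.2  20.7  50. ]
side bed_seat 0.42 [314. 307.] [350.1 296.   50. ]
side press 0.81 [284. 206.] [622.4  17.4   0. ]
side frame1 0.72 [316. 306.] [357.5 269.    0. ]
side frame1 0.66 [355. 138.] [ 570.8 -397.9    0. ]
side board 0.84 [332. 229.] [441.2  27.    8. ]
frame1 [353. 136.] (array([ 562. , -376.3]), array([125.5,  66.9]), 59.6)
frame1 [312. 310.] (array([366.9, 278.6]), array([120.1,  61.7]), 23.7)
frame1 [275. 213.] (array([618.2,  63. ]), array([229. , 124.9]), -71.9)
board [332. 227.] ((array([443.3,  31.7]), array([73.4, 61.1]), -48.0), (array([442.6,  32.3]), array([43.6, 29.8]), -50.8))
board [306. 138.] ((array([ 723.3, -298.8]), array([97.1, 63.1]), -71.5), (array([ 718.6, -303.4]), array([98.5, 53.7]), -69.1))Traceback (most recent call last):
  File "<stdin>", line 12, in <module>
IndexError: list index out of range
```

```bash
cat >> h.py <<'E'
def goto(x,y,z,yaw):
    s=arm.get_state(); M=R.from_euler('xyz',s['orientation']).as_matrix()
    d=M.T@(np.array([x,y,z])-s['position'])/1000
    t=(s['orientation'][2]-yaw+np.pi)%(2*np.pi)-np.pi
    print('SHIFT',np.round(d,4).tolist(),'turn',round(t,4),'| now',np.round(s['position'],1),np.round(s['orientation'],3),'t',s['clock'],'F',np.round(s['ft_force'],1),'w',round(s['gripper_width'],1),round(s['finger_force'],1))
E
python3 -c "
from h import *
goto(600,139,215,.255)"
```

```text
SHIFT [0.6104, -0.5677, 0.0046] turn 0.1068 | now [ 230.1 -608.   219.6] [3.141 0.    0.362] t 2.2 F [0.5 0.4 0.2] w 85.6 0.0
```

Call:
step_arm([
  [[0,0.6104,-0.5677,0.0046,0.107],[0,0.6104,-0.5677,0.0046,0.107],[0,0.6104,-0.5677,0.0046,0.107],[0,0.6104,-0.5677,0.0046,0.107],[0,0.6104,-0.5677,0.0046,0.107],[0,0.6104,-0.5677,0.0046,0.107],[0,0.6104,-0.5677,0.0046,0.107],[0,0.6104,-0.5677,0.0046,0.107],[0,0.6104,-0.5677,0.0046,0.107],[0,0.6104,-0.5677,0.0046,0.107],[0,0.6104,-0.5677,0.0046,0.107],[0,0.6104,-0.5677,0.0046,0.107],[0,0.6104,-0.5677,0.0046,0.107],[0,0.6104,-0.5677,0.0046,0.107],[0,0.6104,-0.5677,0.0046,0.107],[0,0.6104,-0.5677,0.0046,0.107],[0,0.6104,-0.5677,0.0046,0.107],[0,0.6104,-0.5677,0.0046,0.107],[0,0.6104,-0.5677,0.0046,0.107],[0,0.6104,-0.5677,0.0046,0.107]],
])

```text
clock: 4.2
position: [599.8, 137.2, 214.8]
orientation: [3.14, 0.001, 0.253]
ft_force: [-1.2, -0.6, 0.0]
gripper_width: 85.5
finger_force: 0.0
```

Run:
```python
from h import *
f=cap('wrist','w1.png')
for t,z in [('bed_grip',91),('bed_seat',50)]:
    for r in tip_of('wrist',t)[:2]: print(t,round(r['conf'],2),np.round(r['uv']),np.round(onz(f,[r['uv']],z)[0],1))
p=cloud(f,np.ones((400,640),bool))
near=lambda c,r:p[np.hypot(p[:,0]-c[0],p[:,1]-c[1])<r]
q=near((600,139),60); q=q[(q[:,2]>80)&(q[:,2]<100)]; print('post',len(q),q.mean(0), rect(q,80,100))
q=near((630,23),90); print('seat',rect(q,44,53)); print('plate',rect(near((610,100),130),31,40))
h=rect(near((600,190),40),-5,5); print(h)
goto(600,139,81,.255)
```

```text
bed_grip 0.85 [317. 189.] [597.3 132.7  91. ]
bed_seat 0.93 [417. 182.] [624.   19.9  50. ]
bed_seat 0.35 [144.  46.] [689.6 340.8  50. ]
post 370 [600.2380921  134.82101602  89.6789592 ] (array([599.5, 134.6]), array([20.5, 20.5]), 14.3)
seat (array([625.3,  22. ]), array([119.6,  61.5]), 13.4)
plate (array([614.8,  71.2]), array([199.3, 117.2]), -76.9)
(array([636.1, 200.5]), array([34.2,  3.5]), -73.4)
SHIFT [0.0005, -0.0019, 0.1341] turn -0.0027 | now [599.9 137.2 215.1] [3.14  0.    0.252] t 4.35 F [-0.1 -0.2  0.2] w 85.1 0.0
```

View pics/w1.png

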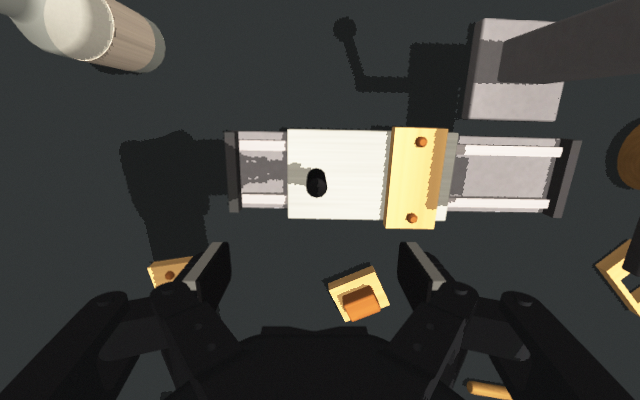

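Call:
step_arm([
  [[0,0,0.0025,0.05,0.024],[0,0,0.0025,0.1,0.024],[0,0,0.0025,0.134,0.024],[0,0,0.0025,0.134,0.024],[0,0,0.0025,0.134,0.024],[255,0,0.0025,0.134,0.024],[255,0,0.0025,0.134,0.024],[255,0,0.0025,0.134,0.024],[255,0,0.0025,0.134,0.024],[255,0,0.0025,0.134,0.024],[255,0,0.0025,0.134,0.024],[255,0,0.0025,0.134,0.024],[255,0,0.0025,0.134,0.024]],
])

```text
clock: 5.65
position: [600.6, 136.7, 80.9]
orientation: [3.141, 0.0, 0.231]
ft_force: [-0.5, 0.2, -0.5]
gripper_width: 0.2
finger_force: 0.0
```

Run:
```python
from h import *
f=cap('wrist','w2.png'); goto(600,135,81,.23)
g=cap('side'); 
cv2.imwrite('pics/s2.png',cv2.resize(g['im'][150:300,200:360,::-1],None,fx=4,fy=4))
cv2.imwrite('pics/w2s2.png',np.hstack([cv2.resize(f['im'][:,:,::-1],(400,250)),cv2.resize(g['im'][150:300,180:420,::-1],(400,250))]))
p=cloud(f,np.ones((400,640),bool))
near=lambda c,r:p[np.hypot(p[:,0]-c[0],p[:,1]-c[1])<r]
print('seat',rect(near((630,23),90),44,53))
```

```text
SHIFT [-0.0009, 0.0015, -0.0001] turn 0.0009 | now [600.6 136.7  80.9] [3.141 0.    0.231] t 5.7 F [-0.1 -0.2  0.1] w -0.3 0.0
seat (array([624.9,  22.3]), array([121. ,  61.2]), 13.5)
```

View pics/w2s2.png

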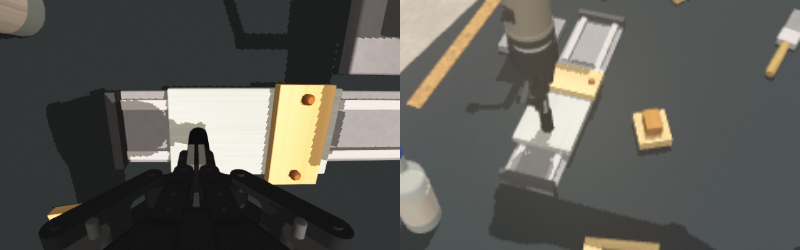

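Run:
```python
from h import *
f=cap('wrist'); s=arm.get_state()
M=R.from_euler('xyz',s['orientation']).as_matrix()
c=np.array(cams.calibration('wrist')['T_tool_cam'])
for p in [(0,0,25),(0,0,6),(0,0,-20)]:
    q=np.linalg.inv(c)@np.r_[p,1]; print(p,cv2.projectPoints(q[None,:3],np.zeros(3),np.zeros(3),f['K'],f['D'])[0].ravel())
cl=cloud(f,np.ones((400,640),bool)); t=(cl-s['position'])@M
m=(abs(t[:,1])<14)&(abs(t[:,0])<60)&(t[:,2]<40)&(t[:,2]>-60)
u=t[m]
for z in range(-60,40,8):
    k=u[(u[:,2]>=z)&(u[:,2]<z+8)]
    if len(k): print(z,len(k),k.min(0).round(1),k.max(0).round(1))
cv2.imwrite('pics/c2.png',cv2.resize(f['im'][170:330,220:420,::-1],None,fx=3,fy=3))
```

```text
(0, 0, 25) [313.84731698 222.49480308]
(0, 0, 6) [313.86598691 234.05927001]
(0, 0, -20) [313.89889868 254.45229469]
-60 941 [-11.2 -14.  -60. ] [ 15.   13.8 -52.1]
-52 647 [-10.8 -11.3 -52. ] [ 13.2  11.4 -44.1]
-44 454 [  7.  -13.8 -43.9] [ 12.6  13.3 -36. ]
-36 421 [  6.8 -13.8 -36. ] [ 12.6  13.4 -28. ]
-28 359 [  6.9 -13.7 -28. ] [ 12.4  13.4 -20.1]
-20 114 [  7.  -11.9 -19.9] [ 12.2  11.4 -15.8]
-12 83 [  1.8  -8.  -10.8] [ 9.1 11.4 -4. ]
-4 152 [-2.  -9.  -3.9] [ 8.8 11.9  3.8]
4 155 [-1.  -8.7  4. ] [ 9.  12.5 12. ]
12 135 [-2.7 -9.1 12.1] [ 8.7 12.8 19.9]
20 124 [-1.5 -8.8 20.1] [ 8.9 12.7 27.9]
28 104 [-2.1 -9.  28.1] [ 8.7 12.7 36. ]
36 49 [-0.5 -8.5 36.1] [ 8.7 12.4 39.9]
```

View pics/c2.png

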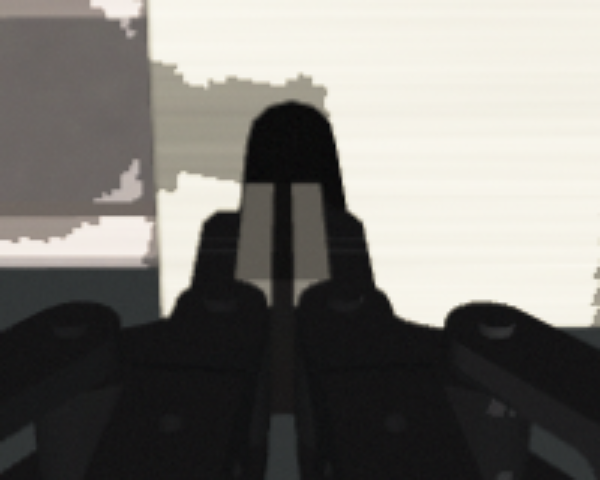

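Call:
step_arm([
  [[255,0,0,-0.05,0],[255,0,0,-0.1,0],[255,0,0,-0.1,0],[255,0,0,-0.1,0]],
])

```text
clock: 6.2
position: [601.5, 136.9, 182.6]
orientation: [3.141, -0.003, 0.231]
ft_force: [-1.1, 0.1, -0.7]
gripper_width: 0.2
finger_force: 0.0
```

Run:
```python
from h import *
goto(600,135,81,.23)
s=arm.get_state()
M=R.from_euler('xyz',s['orientation']).as_matrix()
for n in ['wrist','side','scene']:
    f=cap(n)
    cl=cloud(f,np.ones((400,640),bool)); t=(cl-s['position'])@M
    m=(abs(t[:,1])<30)&(abs(t[:,0])<40)&(t[:,2]<110)&(t[:,2]>-60)
    u=t[m]; print(n)
    for z in range(-60,110,8):
        k=u[(u[:,2]>=z)&(u[:,2]<z+8)]
        if len(k): print(z,len(k),k.min(0).round(1),k.max(0).round(1))
```

```text
SHIFT [-0.0023, 0.0015, 0.1015] turn 0.0007 | now [601.5 136.9 182.6] [ 3.141e+00 -3.000e-03  2.310e-01] t 6.2 F [-1.1  0.1 -0.7] w 0.2 0.0
wrist
-60 1326 [-11.3 -29.9 -60. ] [ 14.9  30.  -52. ]
-52 643 [-10.6 -18.1 -52. ] [ 13.2  15.7 -44. ]
-44 447 [  6.6 -13.8 -44. ] [ 12.5  13.5 -36. ]
-36 426 [  6.9 -13.8 -36. ] [ 12.5  13.5 -28. ]
-28 375 [  6.8 -13.8 -28. ] [ 12.4  13.4 -20. ]
-20 113 [  7.1 -12.4 -19.9] [ 12.3  11.5 -15. ]
84 177 [-12.5  -7.   90.1] [ 6.4 11.9 92. ]
92 267 [-13.6  -9.   92. ] [ 7.4 12.2 99.9]
100 41 [ -2.2  -8.3 100.1] [  7.6  12.6 107.9]
108 11 [  0.7  -7.4 108.2] [  7.   11.7 109.8]
side
-60 20 [-12.6 -27.6 -59.9] [  8.9  20.4 -52.4]
-52 9 [-11.2  -8.5 -51.9] [ -9.3   6.1 -44. ]
-44 9 [-10.8 -12.9 -42.7] [ -5.4  -3.4 -36.7]
-36 20 [-10.8 -15.7 -35.9] [  6.1   4.9 -28.3]
-28 18 [-10.7 -15.4 -27.6] [  7.7   3.6 -21.4]
-20 9 [-10.5 -11.5 -20. ] [  5.9   5.9 -15.4]
-12 2 [ -8.1  -6.3 -11. ] [ -5.6  -5.4 -11. ]
84 19 [-13.   -9.   89.2] [ 6.7  9.  91.9]
92 25 [-13.5  -9.1  92.1] [ 6.  12.7 99.8]
100 15 [-12.2 -11.2 100.3] [  7.2   1.4 107.6]
108 5 [-11.7 -10.6 108.4] [-1.000e-01  1.500e+00  1.098e+02]
scene
-60 5 [  8.   10.  -58.6] [ 11.1  27.1 -52.7]
-52 1 [ 10.1  -3.8 -49.5] [ 10.1  -3.8 -49.5]
-44 5 [ -9.   -2.3 -38.7] [  9.1  17.7 -36.7]
-36 21 [-12.2   3.4 -35.9] [  8.6  16.9 -28.4]
-28 23 [-12.    3.7 -27.7] [  8.9  17.7 -20.1]
-20 17 [-11.   -3.4 -19.9] [  8.7  14.9 -12.5]
-12 6 [-10.8   6.2  -9.3] [ 6.3  8.  -7.2]
84 12 [-13.7  -1.5  89.8] [ 4.3 12.4 92. ]
92 40 [-14.6  -8.5  92. ] [ 5.1 14.7 99.8]
100 15 [-12.1   4.1 100.2] [  5.6  15.5 107.5]
108 4 [-12.2   8.8 108.3] [  3.7  14.9 109.2]
```

All three cameras agree that the real fingertips sit about 40 mm behind where the stated tool frame puts them: shut tips are at tool z ≈ -15. The fingers had therefore closed above the post. I'll use the measured offset from now on.

Call:
step_arm([
  [[0,-0.002,0.002,0,0],[0,-0.002,0.002,0,0],[0,-0.002,0.002,0,0],[0,-0.002,0.002,0,0],[0,-0.002,0.002,0,0],[0,-0.002,0.002,0.05,0],[0,-0.002,0.002,0.1,0],[0,-0.002,0.002,0.139,0],[0,-0.002,0.002,0.139,0],[0,-0.002,0.002,0.139,0],[255,-0.002,0.002,0.139,0],[255,-0.002,0.002,0.139,0],[255,-0.002,0.002,0.139,0],[255,-0.002,0.002,0.139,0],[255,-0.002,0.002,0.139,0],[255,-0.002,0.002,0.139,0],[255,-0.002,0.002,0.139,0]],
])

```text
clock: 8.05
position: [599.7, 134.3, 43.1]
orientation: [3.141, -0.001, 0.231]
ft_force: [-2.2, -0.0, 6.1]
gripper_width: 20.5
finger_force: 58.4
```

Call:
step_arm([
  [[255,0,-0.01,0,0],[255,0,-0.02,0,0],[255,0,-0.03,0,0],[255,0,-0.04,0,0],[255,0,-0.05,0,0],[255,0,-0.06,0,0],[255,0,-0.065,0,0],[255,0,-0.065,0,0]],
])

```text
clock: 8.85
position: [584.4, 198.4, 43.1]
orientation: [3.142, -0.001, 0.232]
ft_force: [-2.0, 0.3, 6.3]
gripper_width: 20.5
finger_force: 58.6
```

Run:
```python
from h import *
goto(600,135,81,.23)
f=cap('wrist','w3.png')
```

```text
SHIFT [0.0006, 0.0653, -0.0379] turn 0.0018 | now [584.4 198.4  43.1] [ 3.142e+00 -1.000e-03  2.320e-01] t 8.85 F [-2.   0.3  6.3] w 20.5 58.6
```

View pics/w3.png

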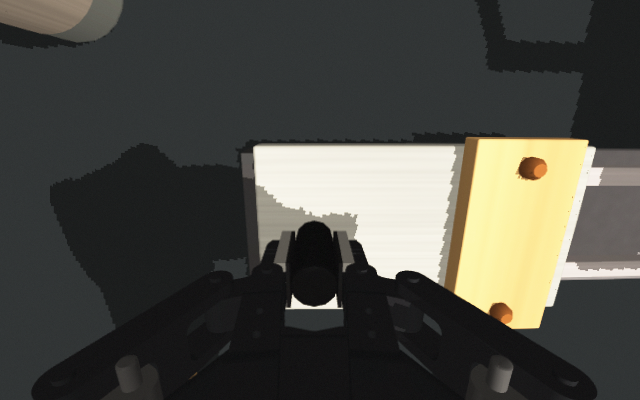

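The post is held, and the plate edge (column 255) is only a few mm from the end block (column 243). I'll creep on to the stop.

Call:
step_arm([
  [[255,0,-0.003,0,0],[255,0,-0.006,0,0],[255,0,-0.008,0,0],[255,0,-0.008,0,0]],
])

```text
clock: 9.3
position: [582.9, 204.8, 43.1]
orientation: [3.14, -0.001, 0.231]
ft_force: [-0.8, -2.2, 6.0]
gripper_width: 20.6
finger_force: 58.7
```

Call:
step_arm([
  [[255,0,-0.002,0,0],[255,0,-0.004,0,0],[255,0,-0.004,0,0]],
])

```text
clock: 9.6
position: [582.0, 208.6, 43.1]
orientation: [3.14, -0.001, 0.23]
ft_force: [-2.2, -1.8, 6.4]
gripper_width: 20.7
finger_force: 58.7
```

Call:
step_arm([
  [[255,0,-0.002,0,0],[255,0,-0.004,0,0],[255,0,-0.006,0,0],[255,0,-0.006,0,0]],
])

```text
clock: 10.0
position: [581.4, 211.1, 43.0]
orientation: [3.136, 0.0, 0.229]
ft_force: [-1.8, -6.7, 8.6]
gripper_width: 20.5
finger_force: 59.3
```

Call:
step_arm([
  [[255,0,-0.003,0,0],[255,0,-0.006,0,0],[255,0,-0.006,0,0]],
])

```text
clock: 10.3
position: [581.4, 210.9, 43.0]
orientation: [3.129, 0.002, 0.225]
ft_force: [-1.1, -14.9, 11.5]
gripper_width: 20.8
finger_force: 60.6
```

Call:
step_arm([
  [[255,0,0.004,0,0],[255,0,0.008,0,0],[0,0,0.008,0,0],[0,0,0.008,0,0],[0,0,0.008,0,0],[0,0,0.008,0,0],[0,0,0.008,0,0],[0,0,0.008,-0.05,0],[0,0,0.008,-0.1,0],[0,0,0.008,-0.13,0],[0,0,0.008,-0.13,0],[0,0,0.008,-0.13,0]],
])

```text
clock: 11.5
position: [580.8, 213.3, 172.5]
orientation: [3.141, -0.001, 0.231]
ft_force: [-0.3, 0.1, -0.6]
gripper_width: 85.7
finger_force: 0.0
```

```bash
cat >> h.py <<'E'
def around(p,c,r): return p[np.hypot(p[:,0]-c[0],p[:,1]-c[1])<r]
def full(f): return cloud(f,np.ones((400,640),bool))
E
python3 - <<'E'
from h import *
f=cap('wrist'); p=full(f)
q=around(p,(581.4,211),40); q=q[(q[:,2]>80)&(q[:,2]<100)]; print('post',len(q),q.mean(0).round(1), rect(q,80,100))
print('seat',rect(around(p,(607,98),90),44,53)); 
q=around(p,(607,98),80); q=q[(q[:,2]>53)&(q[:,2]<62)]
print('studs',[np.round(q[(q[:,0]-607)*sg>0].mean(0),1) for sg in (1,-1)])
g=cap('scene');s=cap('side')
for n,h in [('scene',g),('side',s)]:
    print('f1',rect(around(full(h),(366,278),75),10,22))
goto(366,278,130,.415)
E
```

```text
post 493 [582.1 211.6  89.8] (array([581.2, 211.4]), array([21.1, 20.4]), -66.4)
seat (array([606.7,  99.2]), array([119.5,  60.7]), 13.3)
studs [array([650.5, 110.6,  56.4]), array([564.2,  89.8,  56.2])]
f1 (array([365.6, 277.4]), array([117.3,  66.5]), 24.1)
f1 (array([367. , 278.1]), array([120.5,  63.6]), 24.4)
SHIFT [-0.1927, -0.1126, 0.0407] turn -0.184 | now [579.5 212.5 170.1] [3.141e+00 3.000e-03 2.310e-01] t 11.65 F [ 0.3 -0.2 -0.2] w 85.2 0.0
```

Call:
step_arm([
  [[0,-0.193,-0.1126,0.02,-0.184],[0,-0.193,-0.1126,0.02,-0.184],[0,-0.193,-0.1126,0.02,-0.184],[0,-0.193,-0.1126,0.02,-0.184],[0,-0.193,-0.1126,0.02,-0.184],[0,-0.193,-0.1126,0.04,-0.184],[0,-0.193,-0.1126,0.04,-0.184],[0,-0.193,-0.1126,0.04,-0.184]],
])

```text
clock: 12.45
position: [366.7, 277.9, 131.3]
orientation: [3.141, 0.002, 0.414]
ft_force: [0.8, -0.8, 0.0]
gripper_width: 85.6
finger_force: 0.0
```

Run:
```python
from h import *
f=cap('wrist','w4.png'); p=full(f)
q=around(p,(366,278),75); print('f1',rect(q,10,22), len(q))
z=q[(q[:,2]>12)&(q[:,2]<22)]; print(np.percentile(z[:,2],[5,50,95]))
k=q[(q[:,2]>22)&(q[:,2]<32)]; print('studs',[np.round(k[(k[:,0]-366)*sg>0].mean(0),1) for sg in (1,-1)])
goto(366,278,-18,.42)
```

```text
f1 (array([365.4, 278.7]), array([120.6,  60.1]), 24.1) 66938
[16.43731163 17.68046101 18.85241699]
studs [array([407. , 297.2,  24.6]), array([325.6, 260.8,  24.5])]
SHIFT [-0.0012, -0.0003, 0.1498] turn -0.0061 | now [367.4 278.3 131.8] [-3.141e+00  1.000e-03  4.140e-01] t 12.5 F [ 0.1  0.8 -0.5] w 85.5 0.0
```

View pics/w4.png

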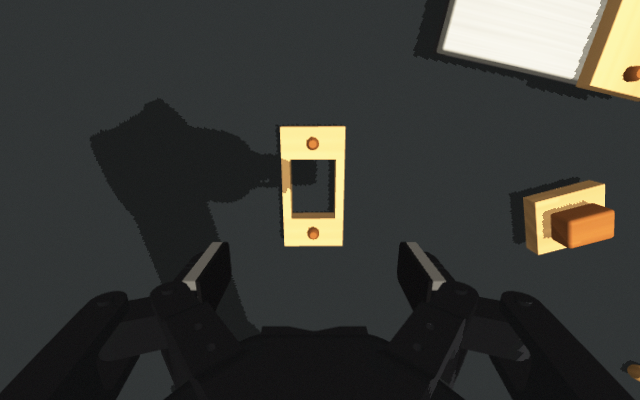

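Call:
step_arm([
  [[0,-0.0012,-0.0012,0.05,-0.006],[0,-0.0012,-0.0012,0.1,-0.006],[0,-0.0012,-0.0012,0.13,-0.006],[0,-0.0012,-0.0012,0.146,-0.006],[0,-0.0012,-0.0012,0.146,-0.006],[255,-0.0012,-0.0012,0.146,-0.006],[255,-0.0012,-0.0012,0.146,-0.006],[255,-0.0012,-0.0012,0.146,-0.006],[255,-0.0012,-0.0012,0.146,-0.006],[255,-0.0012,-0.0012,0.146,-0.006],[255,-0.0012,-0.0012,0.146,-0.006]],
])

```text
clock: 13.6
position: [367.0, 280.2, -12.4]
orientation: [-3.141, -0.004, 0.42]
ft_force: [-0.9, -1.1, 6.0]
gripper_width: 58.8
finger_force: 65.0
```

Call:
step_arm([
  [[255,0,0,-0.04,0],[255,0,0,-0.08,0],[255,0,0,-0.12,0],[255,0,0,-0.13,0],[255,0,0,-0.13,0]],
])

```text
clock: 14.1
position: [366.8, 279.9, 118.0]
orientation: [3.141, -0.005, 0.42]
ft_force: [-1.6, 0.2, -0.3]
gripper_width: 58.4
finger_force: 64.9
```

Run:
```python
from h import *
goto(607.4,99.6,118,.235)
```

```text
SHIFT [0.1461, 0.2628, 0.0008] turn 0.1852 | now [366.8 279.9 118. ] [ 3.141 -0.005  0.42 ] t 14.1 F [-1.6  0.2 -0.3] w 58.4 64.9
```

Call:
step_arm([
  [[255,0.0244,0.0438,0,0.031],[255,0.0488,0.0876,0,0.062],[255,0.0732,0.1314,0,0.093],[255,0.0976,0.1752,0,0.124],[255,0.122,0.219,0,0.155],[255,0.1461,0.2628,0,0.185],[255,0.1461,0.2628,0,0.185],[255,0.1461,0.2628,0,0.185],[255,0.1461,0.2628,0,0.185]],
])

```text
clock: 15.0
position: [604.1, 100.0, 114.3]
orientation: [-3.141, 0.003, 0.238]
ft_force: [-1.0, 1.2, -0.4]
gripper_width: 58.3
finger_force: 64.9
```

```bash
cat >> h.py <<'E'
def held(z0=-12,plot=None):
    """held frame in tool coords; studs of target below"""
    f=cap('wrist',plot); s=arm.get_state(); M=R.from_euler('xyz',s['orientation']).as_matrix()
    t=(full(f)-s['position'])@M
    return f,s,M,t
E
python3 - <<'E'
from h import *
f,s,M,t=held(plot='w5.png')
goto(607.4,99.6,118,.235)
m=(abs(t[:,0])<75)&(abs(t[:,1])<45)
for z in range(-50,90,4):
    k=t[m&(t[:,2]>=z)&(t[:,2]<z+4)]
    if len(k)>5: print(z,len(k),np.percentile(k,1,axis=0).round(1),np.percentile(k,99,axis=0).round(1))
E
```

```text
SHIFT [0.0029, 0.0016, -0.0032] turn 0.0036 | now [604.2 100.5 114.8] [-3.141e+00  3.000e-03  2.390e-01] t 15.05 F [-0.8 -0.3 -0. ] w 58.6 64.9
-50 379 [-10.3 -40.5 -50. ] [ 12.2  39.4 -46. ]
-46 447 [-10.4 -41.9 -45.9] [ 11.9  42.9 -42.1]
-42 440 [ -9.9 -41.9 -42. ] [ 45.9  42.7 -38. ]
-38 848 [ -9.9 -41.5 -38. ] [ 48.2  42.5 -34.1]
-34 2449 [-37.6 -39.4 -33.9] [ 57.4  40.5 -30. ]
-30 11430 [-37.4 -29.7 -30. ] [ 58.   30.2 -26.6]
-26 916 [-33.2 -39.9 -26. ] [ 58.1  40.9 -22.1]
-22 762 [-33.1 -33.7 -22. ] [ 58.1  34.4 -18.1]
-18 637 [-33.  -26.9 -18. ] [ 58.1  26.4 -14. ]
-14 374 [-33.1 -24.  -14. ] [ 58.   23.3 -10.9]
54 70 [-45.4  -2.2  56. ] [52.   5.5 58. ]
58 104 [-47.2  -3.7  58. ] [53.1  7.2 61.6]
62 4720 [-56.3 -27.4  63.5] [62.2 30.9 66. ]
66 420 [-57.2 -28.2  66. ] [62.8 31.6 69.6]
70 46 [ 61.8 -13.4  70.2] [62.8 30.6 73.8]
74 42 [-46.7 -43.1  76.9] [56.3 44.6 77.9]
78 715 [-50.7 -44.5  78.1] [57.7 44.3 81.3]
86 15 [ 57.2 -44.2  87.4] [ 58.1 -31.3  89.9]
```

View pics/w5.png

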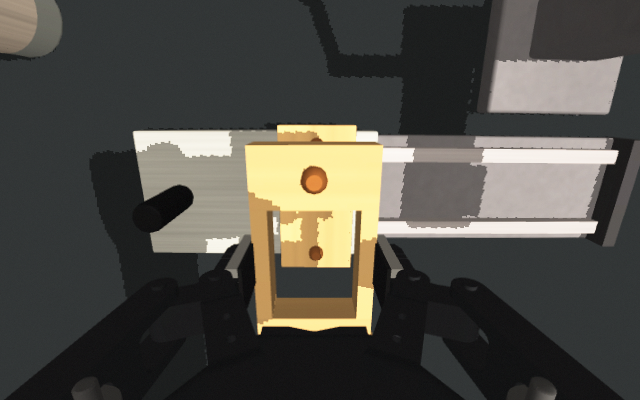

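```bash
cat >> h.py <<'E'
def fit(ztop,zseat,plot=None):
    """ztop: tool z of held frame top, zseat: tool z of receiving surface; prints correction in tool axes"""
    f,s,M,t=held(plot=plot)
    def seg(z0,z1): return t[(abs(t[:,0])<75)&(abs(t[:,1])<45)&(t[:,2]>z0)&(t[:,2]<z1)]
    a=seg(ztop-10,ztop-4); a=a[(a[:,0]>25)&(abs(a[:,1])<12)]; print('held stud',a.mean(0).round(1),len(a))
    h=seg(ztop-2.5,ztop+2.5); h=h[(h[:,0]>14)|(abs(h[:,1])<29)]; print('held x max',np.percentile(h[:,0],99.7).round(1),'y',np.percentile(h[h[:,0]>35][:,1],[.3,99.7]).round(1))
    x=h[(h[:,0]>35)]
    for sg in (1,-1):
        e=x[x[:,1]*sg>20]; b=np.round(e[:,0]/2); xx=[];yy=[]
        for k in np.unique(b):
            v=e[b==k]
            if len(v)>5: xx.append(k*2); yy.append((v[:,1]*sg).max()*sg)
        if len(xx)>4: print('held edge slope',sg,np.polyfit(xx,yy,1).round(4))
    b=seg(zseat-2.5,zseat+2.5); print('seat',rect(b*[1,1,0],-1,1))
    u=seg(zseat-9,zseat-3.5); u=u[abs(u[:,1])<15]
    print('seat studs',[(u[u[:,0]*sg>20].mean(0).round(1),(u[:,0]*sg>20).sum()) for sg in (1,-1)])
    goto(607.4,99.6,118,.235)
E
python3 -c "
from h import *
fit(-29,64.5)"
```

```text
held stud [ 43.6  -0.2 -36.2] 566
held x max 58.0 y [-30.   29.8]
held edge slope 1 [1.10000e-03 2.97944e+01]
held edge slope -1 [-2.50000e-03 -3.00074e+01]
seat (array([2.3, 1.9]), array([119.9,  60.1]), 0.3)
seat studs [(array([52. ,  2.2, 59.9]), np.int64(23)), (array([-41.5,   1.4,  58.7]), np.int64(130))]
SHIFT [0.0026, 0.0017, -0.0028] turn 0.0038 | now [604.5 100.6 115.2] [-3.141e+00  2.000e-03  2.390e-01] t 15.1 F [ 0.7  0.6 -0.7] w 58.2 64.9
```

Call:
step_arm([
  [[255,0.0042,0.0018,0,0.005],[255,0.0042,0.0018,0.02,0.005],[255,0.0042,0.0018,0.04,0.005],[255,0.0042,0.0018,0.055,0.005],[255,0.0042,0.0018,0.055,0.005],[255,0.0042,0.0018,0.055,0.005],[255,0.0042,0.0018,0.055,0.005]],
])

```text
clock: 15.8
position: [611.5, 98.6, 62.1]
orientation: [3.141, -0.002, 0.231]
ft_force: [-0.3, 0.2, -1.4]
gripper_width: 58.7
finger_force: 64.9
```

```bash
python3 -c "
from h import *
fit(-29,9.5,'w6.png')"
```

```text
held stud [ 43.9  -0.3 -36.5] 568
held x max 58.2 y [-30.2  29.6]
held edge slope 1 [-1.40000e-03  2.97999e+01]
held edge slope -1 [-4.90000e-03 -3.00913e+01]
seat (array([-17.6,  -0.3]), array([63.4, 51.4]), -0.1)
seat studs [(array([nan, nan, nan]), np.int64(0)), (array([-44.5,  -2.6,   5.4]), np.int64(4))]
SHIFT [-0.0037, -0.002, -0.0558] turn -0.0041 | now [611.5  98.5  62.2] [ 3.141e+00 -2.000e-03  2.310e-01] t 15.85 F [ 0.4 -0.4 -0.2] w 58.7 64.9h.py:57: RuntimeWarning: Mean of empty slice.
  print('seat studs',[(u[u[:,0]*sg>20].mean(0).round(1),(u[:,0]*sg>20).sum()) for sg in (1,-1)])
  ret = um.true_divide(
```

View pics/w6.png

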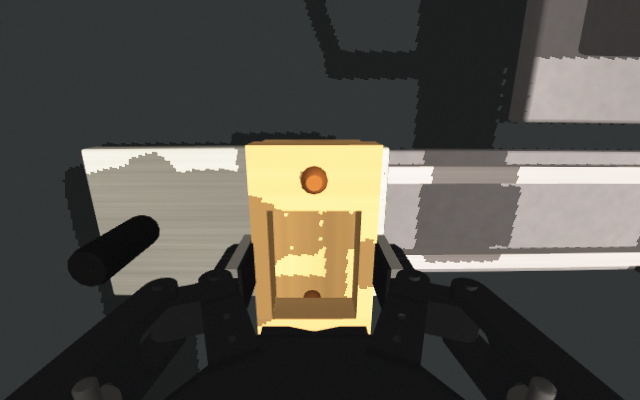

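Call:
step_arm([
  [[255,-0.0021,-0.0018,0,0],[255,-0.0021,-0.0018,0,0],[255,-0.0021,-0.0018,0,0],[255,-0.0021,-0.0018,0,0],[255,-0.0021,-0.0018,0,0],[255,-0.0021,-0.0018,0,0]],
])

```text
clock: 16.45
position: [608.2, 99.4, 61.0]
orientation: [3.141, -0.0, 0.231]
ft_force: [-1.1, 0.6, -0.3]
gripper_width: 58.2
finger_force: 70.4
```

Run:
```python
from h import *
f,s,M,t=held()
T=s['position']+M@np.array([-1.8,0,0]); print('frame centre',T.round(1))
p=full(f)
m=(t[:,2]>5)&(t[:,2]<13)&(abs(t[:,0])<70)&(abs(t[:,1])<25)
# seat stud visible via opening
u=t[(t[:,2]>0)&(t[:,2]<7)&(t[:,0]<-20)&(t[:,0]>-60)&(abs(t[:,1])<15)]; print('lower stud',len(u),u.mean(0).round(1),u.min(0).round(1),u.max(0).round(1))
q=around(p,(581.4,211),25); q=q[(q[:,2]>86)&(q[:,2]<95)]; print('post',rect(q,80,100)[:2],q.mean(0))
e=p[(p[:,2]>31)&(p[:,2]<40)]; print('plate',rect(around(e,(590,160),100),31,40))
goto(607.3,99.5,40,.235)
```

```text
frame centre [606.4  99.   61. ]
lower stud 100 [-42.4  -0.    5.2] [-45.5  -5.8   2.5] [-39.5   5.4   6.9]
post (array([580.7, 210.1]), array([22.2, 21.5])) [582.23311859 209.11452344  90.02448062]
plate (array([594.1, 165.2]), array([165.7, 113.9]), -75.9)
SHIFT [-0.0008, -0.0002, 0.021] turn -0.0042 | now [608.2  99.5  61. ] [3.141 0.    0.231] t 16.5 F [-0.3 -0.3 -0.6] w 58.5 70.4
```

Call:
step_arm([
  [[255,0.0011,-0.0002,0.005,-0.003],[255,0.0011,-0.0002,0.01,-0.003],[255,0.0011,-0.0002,0.013,-0.003],[255,0.0011,-0.0002,0.015,-0.003],[255,0.0011,-0.0002,0.017,-0.003],[255,0.0011,-0.0002,0.019,-0.003],[255,0.0011,-0.0002,0.019,-0.003]],
])

```text
clock: 17.2
position: [609.0, 99.9, 41.7]
orientation: [3.141, 0.0, 0.234]
ft_force: [0.3, -0.5, -0.3]
gripper_width: 58.5
finger_force: 70.4
```

Call:
step_arm([
  [[255,0,0,0.002,0],[255,0,0,0.004,0],[255,0,0,0.005,0],[255,0,0,0.005,0]],
])

```text
clock: 17.6
position: [609.3, 100.0, 37.8]
orientation: [3.141, -0.0, 0.234]
ft_force: [-1.8, -1.1, 4.4]
gripper_width: 58.8
finger_force: 71.0
```

Call:
step_arm([
  [[255,0,0,0.002,0],[255,0,0,0.003,0],[255,0,0,0.003,0],[0,0,0,0.001,0],[0,0,0,0.001,0],[0,0,0,0.001,0],[0,0,0,0.001,0],[0,0,0,-0.03,0],[0,0,0,-0.08,0],[0,0,0,-0.12,0],[0,0,0,-0.13,0],[0,0,0,-0.13,0]],
])

```text
clock: 18.8
position: [610.5, 100.3, 168.9]
orientation: [3.141, -0.004, 0.234]
ft_force: [0.1, 0.4, -1.0]
gripper_width: 85.1
finger_force: 0.0
```

Run:
```python
from h import *
f=cap('wrist'); p=full(f)
q=around(p,(607,99.5),75); print('frame on seat',rect(q,64,71)); z=q[(q[:,2]>60)&(q[:,2]<72)]
A=np.c_[z[:,:2]-[607,99.5],np.ones(len(z))]; print('plane',np.linalg.lstsq(A,z[:,2],rcond=None)[0].round(4))
k=q[(q[:,2]>71)&(q[:,2]<80)]; print('studs',[np.round(k[(k[:,0]-607)*sg>0].mean(0),1) for sg in (1,-1)])
q=around(p,(581.3,211),40); print('post',rect(q,82,98))
for n in ['scene','side']:
    h=cap(n); P=full(h); print(n,'f2',rect(around(P,(560,-378),80),10,23),'board',rect(around(P,(443,30),40),42,56))
goto(560.5,-378,130,1.043)
```

```text
frame on seat (array([607.7,  99.9]), array([121.1,  60.1]), 13.4)
plane [ 2.0000e-04 -1.4000e-03  6.7485e+01]
studs [array([652.1, 110.6,  74.5]), array([565.7,  89.8,  74.3])]
post (array([581. , 210.4]), array([21.1, 20.6]), 88.9)
scene f2 (array([ 560.3, -378.3]), array([119.5,  62.6]), 59.9) board (array([444.3,  28.6]), array([44.8, 29.8]), -48.5)
side f2 (array([ 561.6, -376. ]), array([124.8,  65.7]), 61.1) board (array([443.3,  31.1]), array([48.2, 29.8]), -50.2)
SHIFT [-0.1565, 0.4535, 0.0354] turn -0.8092 | now [607.8  99.4 164.8] [-3.142  0.004  0.234] t 18.95 F [ 0.2  0.1 -0.7] w 85.4 0.0
```

Call:
step_arm([
  [[0,-0.202,0.1575,0,0],[0,-0.202,0.1575,0,0],[0,-0.202,0.1575,0,0],[0,-0.202,0.1575,0,-0.2],[0,-0.202,0.1575,0,-0.4],[0,-0.202,0.1575,0,-0.5],[0,-0.1565,0.4535,0.02,-0.81],[0,-0.1565,0.4535,0.035,-0.81],[0,-0.1565,0.4535,0.035,-0.81],[0,-0.1565,0.4535,0.035,-0.81],[0,-0.1565,0.4535,0.035,-0.81],[0,-0.1565,0.4535,0.035,-0.81],[0,-0.1565,0.4535,0.035,-0.81],[0,-0.1565,0.4535,0.035,-0.81],[0,-0.1565,0.4535,0.035,-0.81],[0,-0.1565,0.4535,0.035,-0.81],[0,-0.1565,0.4535,0.035,-0.81]],
])

```text
clock: 20.65
position: [562.2, -375.9, 132.5]
orientation: [3.141, -0.0, 1.046]
ft_force: [-0.2, 0.9, 0.1]
gripper_width: 85.4
finger_force: 0.0
```

Run:
```python
from h import *
f=cap('wrist'); p=full(f)
q=around(p,(560.5,-378),75); r=rect(q,10,22); print('f2',r)
k=q[(q[:,2]>22)&(q[:,2]<32)]; print('studs',[np.round(k[(k[:,0]-560.5)*sg>0].mean(0),1) for sg in (1,-1)])
goto(r[0][0],r[0][1],-15,np.radians(r[2]))
```

```text
f2 (array([ 560.4, -376.9]), array([120.6,  60.1]), 60.1)
studs [array([ 583.2, -337.3,   24.5]), array([ 538.6, -414.6,   24.5])]
SHIFT [-0.0014, -0.0013, 0.1476] turn -0.0034 | now [ 562.2 -376.3  132.6] [3.141 0.    1.046] t 20.7 F [-0.7 -0.9 -0.5] w 85.5 0.0
```

Call:
step_arm([
  [[0,0,-0.001,0.05,-0.003],[0,0,-0.001,0.1,-0.003],[0,0,-0.001,0.13,-0.003],[0,0,-0.001,0.146,-0.003],[0,0,-0.001,0.146,-0.003],[255,0,-0.001,0.146,-0.003],[255,0,-0.001,0.146,-0.003],[255,0,-0.001,0.146,-0.003],[255,0,-0.001,0.146,-0.003],[255,0,-0.001,0.146,-0.003],[255,0,-0.001,0.146,-0.003]],
])

```text
clock: 21.8
position: [563.4, -378.2, -10.9]
orientation: [3.136, 0.0, 1.047]
ft_force: [0.1, 0.1, 7.1]
gripper_width: 58.4
finger_force: 67.4
```

Call:
step_arm([
  [[255,0,0,-0.04,0],[255,0,0,-0.08,0],[255,0,0,-0.12,0],[255,0,0,-0.16,0],[255,0,0,-0.16,0],[255,0,0,-0.16,0]],
])

```text
clock: 22.4
position: [561.8, -377.4, 148.0]
orientation: [3.138, 0.0, 1.047]
ft_force: [-0.1, 1.0, -0.9]
gripper_width: 58.3
finger_force: 66.6
```

Run:
```python
from h import *
goto(448,-100,150,.6)
goto(607.7,99.9,136,.235)
```

```text
SHIFT [0.1832, -0.2374, -0.0029] turn 0.4467 | now [ 561.8 -377.4  148. ] [3.138 0.    1.047] t 22.4 F [-0.1  1.  -0.9] w 58.3 66.6
SHIFT [0.4362, -0.1992, 0.0111] turn 0.8117 | now [ 561.8 -377.4  148. ] [3.138 0.    1.047] t 22.4 F [-0.1  1.  -0.9] w 58.3 66.6
```

Call:
step_arm([
  [[255,0.03,-0.04,0,0.05],[255,0.06,-0.08,0,0.12],[255,0.09,-0.12,0,0.2],[255,0.12,-0.16,0,0.28],[255,0.15,-0.2,0,0.36],[255,0.183,-0.237,0,0.45],[255,0.22,-0.232,0,0.52],[255,0.26,-0.226,0,0.6],[255,0.3,-0.22,0,0.68],[255,0.34,-0.213,0,0.76],[255,0.38,-0.207,0,0.811],[255,0.42,-0.201,0.011,0.811],[255,0.436,-0.199,0.011,0.811],[255,0.436,-0.199,0.011,0.811],[255,0.436,-0.199,0.011,0.811],[255,0.436,-0.199,0.011,0.811],[255,0.436,-0.199,0.011,0.811],[255,0.436,-0.199,0.011,0.811]],
])

```text
clock: 24.2
position: [606.7, 98.8, 135.3]
orientation: [3.141, -0.0, 0.234]
ft_force: [-0.8, 0.3, -0.9]
gripper_width: 58.3
finger_force: 66.5
```

Run:
```python
from h import *
f,s,M,t=held('w7.png')
m=(abs(t[:,0])<75)&(abs(t[:,1])<30)
h,e=np.histogram(t[m][:,2],np.arange(-40,110,3)); print([(int(a),int(b)) for a,b in zip(e,h) if b>300])
fit(-29.5,136-68)
```

```text
[(-37, 516), (-31, 11283), (-28, 2427), (-25, 537), (-22, 598), (-19, 461), (-16, 515), (-13, 301), (65, 2486), (68, 1069), (83, 775)]
held stud [ 45.1   0.1 -35.7] 496
held x max 59.4 y [-29.9  30. ]
held edge slope 1 [6.60000e-03 2.97481e+01]
held edge slope -1 [-2.20000e-03 -2.98515e+01]
seat (array([ 1. , -0.3]), array([119.6,  60.2]), 0.0)
seat studs [(array([nan, nan, nan]), np.int64(0)), (array([-42.2,  -0.4,  61.2]), np.int64(141))]
SHIFT [0.0005, -0.0001, 0.0173] turn -0.0001 | now [606.9  99.4 135.3] [ 3.141 -0.     0.235] t 24.3 F [-0.4 -0.4 -1. ] w 58.3 66.5h.py:57: RuntimeWarning: Mean of empty slice.
  print('seat studs',[(u[u[:,0]*sg>20].mean(0).round(1),(u[:,0]*sg>20).sum()) for sg in (1,-1)])
  ret = um.true_divide(
```

Call:
step_arm([
  [[255,0.001,-0.0003,0.02,0],[255,0.001,-0.0003,0.04,0],[255,0.001,-0.0003,0.057,0],[255,0.001,-0.0003,0.057,0],[255,0.001,-0.0003,0.057,0],[255,0.001,-0.0003,0.057,0],[255,0.001,-0.0003,0.057,0],[255,0.001,-0.0003,0.057,0]],
])

```text
clock: 25.1
position: [608.5, 100.8, 78.9]
orientation: [3.141, -0.002, 0.236]
ft_force: [-0.3, -0.7, -0.4]
gripper_width: 58.3
finger_force: 66.5
```

```bash
cat >> h.py <<'E'
def stage(cx,zsurf,seat=(607.7,99.9)):
    f,s,M,t=held(); C=s['position']+M@np.array([cx,0,0])
    d=M.T@np.r_[np.array(seat)-C[:2],0]; print('frame centre',C.round(1),'corr tool',d.round(2))
    zs=s['position'][2]-zsurf  # tool z of surface
    u=t[(t[:,2]>zs-8)&(t[:,2]<zs-3)&(t[:,0]<-20)&(t[:,0]>-60)&(abs(t[:,1])<15)]
    if len(u): print('lower stud',len(u),u.min(0).round(1),u.max(0).round(1),'-> centre x',(u[:,0].max()-6-0).round(1),'want',cx-45)
    h=t[(abs(t[:,2]+29.5)<2.5)&(abs(t[:,1])<32)&(t[:,0]>30)]; print('held xmax',np.percentile(h[:,0],99.7).round(1),'y',np.percentile(h[:,1],[.3,99.7]).round(1),'ztop',np.median(h[:,2]))
    goto(607.7,99.9,56.5,.235)
E
python3 -c "
from h import *
stage(-.5,68)"
```

```text
frame centre [607.8 100.5  78.7] corr tool [-0.26  0.6  -0.  ]
lower stud 54 [-42.6  -4.5   4.4] [-39.5   5.4   7.6] -> centre x -45.5 want -45.5
held xmax 59.7 y [-30.1  29.7] ztop -28.904806191142214
SHIFT [-0.0008, 0.0006, 0.0222] turn 0.0008 | now [608.3 100.7  78.7] [ 3.141e+00 -1.000e-03  2.360e-01] t 25.15 F [ 0.5 -0.1 -0.5] w 58.4 66.5
```

Well aligned. Inserting.

Call:
step_arm([
  [[255,0,0.0005,0.005,0],[255,0,0.0005,0.01,0],[255,0,0.0005,0.013,0],[255,0,0.0005,0.015,0],[255,0,0.0005,0.017,0],[255,0,0.0005,0.019,0],[255,0,0.0005,0.021,0],[255,0,0.0005,0.022,0],[255,0,0.0005,0.022,0]],
])

```text
clock: 26.05
position: [608.1, 100.1, 57.1]
orientation: [3.141, -0.0, 0.236]
ft_force: [-2.2, 0.4, 5.6]
gripper_width: 58.1
finger_force: 67.2
```

Call:
step_arm([
  [[255,0,0,0.002,0],[255,0,0,0.003,0],[255,0,0,0.003,0],[0,0,0,0.001,0],[0,0,0,0.001,0],[0,0,0,0.001,0],[0,0,0,0.001,0],[0,0,0,-0.03,0],[0,0,0,-0.08,0],[0,0,0,-0.12,0],[0,0,0,-0.13,0],[0,0,0,-0.13,0],[0,0,0,-0.13,0]],
])

```text
clock: 27.35
position: [607.0, 99.7, 184.4]
orientation: [3.141, 0.003, 0.236]
ft_force: [-0.8, -0.4, -0.8]
gripper_width: 85.6
finger_force: 0.0
```

Run:
```python
from h import *
f=cap('wrist'); p=full(f)
q=around(p,(607,99.5),75); print('frame on top',rect(q,82,89)); z=q[(q[:,2]>80)&(q[:,2]<90)]
A=np.c_[z[:,:2]-[607,99.5],np.ones(len(z))]; print('plane',np.linalg.lstsq(A,z[:,2],rcond=None)[0].round(4))
for n in ['scene','side']:
    h=cap(n,n+'8.png'); P=full(h); print(n,'board',rect(around(P,(443,30),40),42,56))
    print([(round(r['conf'],2),np.round(r['uv']),np.round(np.median(cloud(h,r['region']),0))) for r in masks_of(n,'frame1')])
goto(443.8,30,150,-.86)
cv2.imwrite('pics/ss8.png',np.hstack([cv2.resize(cv2.imread('pics/%s8.png'%n),(400,250)) for n in ('scene','side')]))
```

```text
frame on top (array([608.5, 100.6]), array([119.8,  60.2]), 13.5)
plane [ 1.00000e-04 -2.00000e-04  8.55653e+01]
scene board (array([444.1,  28.7]), array([43.7, 29.5]), -50.6)
[(0.92, array([356., 189.]), array([598., 115.,  84.])), (0.57, array([357., 191.]), array([605., 121.,  58.]))]
side board (array([443.5,  30.9]), array([47.2, 29.6]), -49.7)
[(0.81, array([271., 213.]), array([609., 108.,  85.])), (0.66, array([268., 218.]), array([616., 126.,  60.]))]
SHIFT [-0.1751, 0.0298, 0.0348] turn 1.096 | now [607.2  99.9 184.3] [-3.141e+00  3.000e-03  2.360e-01] t 27.6 F [ 0.5  0.2 -0.2] w 85.7 0.0
```

View pics/ss8.png

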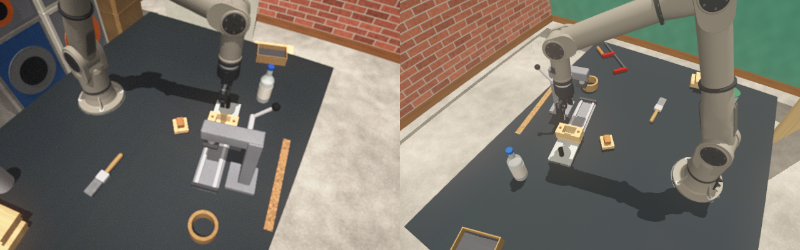

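Call:
step_arm([
  [[0,-0.175,0.03,0.0,1.1],[0,-0.175,0.03,0,1.1],[0,-0.175,0.03,0,1.1],[0,-0.175,0.03,0.035,1.1],[0,-0.175,0.03,0.035,1.1],[0,-0.175,0.03,0.035,1.1],[0,-0.175,0.03,0.035,1.1],[0,-0.175,0.03,0.035,1.1],[0,-0.175,0.03,0.035,1.1],[0,-0.175,0.03,0.035,1.1],[0,-0.175,0.03,0.035,1.1],[0,-0.175,0.03,0.035,1.1],[0,-0.175,0.03,0.035,1.1]],
])

```text
clock: 28.9
position: [444.8, 30.1, 150.9]
orientation: [3.141, -0.0, -0.864]
ft_force: [0.3, -0.1, -1.1]
gripper_width: 84.9
finger_force: 0.0
```

Run:
```python
from h import *
f=cap('wrist'); p=full(f)
q=around(p,(443.8,30),60); r=rect(q,45,54); print('block',r,'plate',rect(q,21,30))
goto(r[0][0],r[0][1],13,np.radians(r[2]))
h=cap('side'); m=np.zeros((400,640),bool); m[120:146,470:515]=1; c=cloud(h,m); print(np.percentile(c,[2,50,98],axis=0).round())
```

```text
block (array([442.5,  29.5]), array([44.3, 29.7]), -50.5) plate (array([442.5,  29.5]), array([70.2, 60.2]), -50.4)
SHIFT [-0.0011, 0.0021, 0.138] turn 0.0174 | now [444.9  30.  151. ] [ 3.142 -0.    -0.864] t 28.95 F [-0.1 -0.   0.2] w 85.4 0.0
[[  40. -707.   -3.]
 [ 121. -624.   62.]
 [ 200. -590.   68.]]
```

Call:
step_arm([
  [[0,-0.0011,0.001,0.05,0.016],[0,-0.0011,0.001,0.1,0.016],[0,-0.0011,0.001,0.138,0.016],[0,-0.0011,0.001,0.138,0.016],[0,-0.0011,0.001,0.138,0.016],[255,-0.0011,0.001,0.138,0.016],[255,-0.0011,0.001,0.138,0.016],[255,-0.0011,0.001,0.138,0.016],[255,-0.0011,0.001,0.138,0.016],[255,-0.0011,0.001,0.138,0.016],[255,-0.0011,0.001,0.138,0.016],[255,-0.0011,0.001,0.138,0.016]],
])

```text
clock: 30.2
position: [444.4, 30.2, 14.2]
orientation: [-3.14, -0.002, -0.88]
ft_force: [-1.8, -0.4, 8.9]
gripper_width: 28.8
finger_force: 61.1
```

Call:
step_arm([
  [[255,0,0,-0.04,0],[255,0,0,-0.08,0],[255,0,0,-0.12,0],[255,0,0,-0.15,0],[255,0,0,-0.15,0],[255,0,0,-0.15,0]],
])

```text
clock: 30.8
position: [443.3, 30.2, 163.2]
orientation: [-3.141, -0.001, -0.88]
ft_force: [0.3, 0.1, -2.5]
gripper_width: 28.9
finger_force: 60.1
```

Run:
```python
from h import *
goto(608,100.2,162,.235)
a=cv2.imread('pics/scene0.png')[300:400,0:100]; b=cv2.imread('pics/side0.png')[100:170,440:540]; c=cv2.imread('pics/wrist0.png')
cv2.imwrite('pics/pile.png',np.hstack([cv2.resize(a,(250,250)),cv2.resize(b,(250,250)),cv2.resize(c,(300,250))]))
```

```text
SHIFT [0.0509, -0.1716, 0.0013] turn -1.1153 | now [443.3  30.2 163.2] [-3.141e+00 -1.000e-03 -8.800e-01] t 30.8 F [ 0.3  0.1 -2.5] w 28.9 60.1
```

View pics/pile.png

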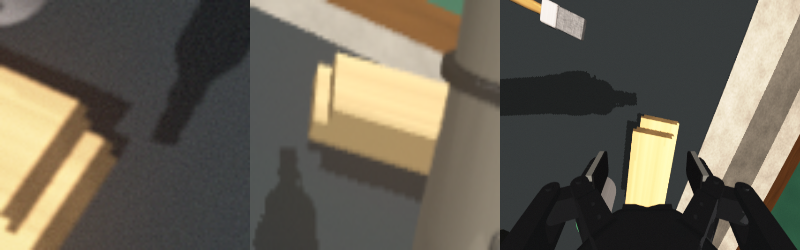

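Call:
step_arm([
  [[255,0.005,-0.016,0,-0.1],[255,0.01,-0.032,0,-0.2],[255,0.015,-0.048,0,-0.3],[255,0.02,-0.064,0,-0.4],[255,0.025,-0.08,0,-0.5],[255,0.03,-0.096,0,-0.6],[255,0.035,-0.112,0,-0.7],[255,0.04,-0.128,0,-0.8],[255,0.045,-0.144,0,-0.9],[255,0.05,-0.16,0,-1.0],[255,0.051,-0.172,0,-1.115],[255,0.051,-0.172,0,-1.115],[255,0.051,-0.172,0,-1.115],[255,0.051,-0.172,0,-1.115],[255,0.051,-0.172,0,-1.115],[255,0.051,-0.172,0,-1.115]],
])

```text
clock: 32.4
position: [608.1, 100.2, 163.0]
orientation: [3.141, 0.0, 0.234]
ft_force: [0.5, -0.3, -2.1]
gripper_width: 28.8
finger_force: 60.0
```

```bash
cat >> h.py <<'E'
def bfit(plot=None):
    f,s,M,t=held(plot=plot)
    m=(abs(t[:,0])<75)&(abs(t[:,1])<45)
    h,e=np.histogram(t[m][:,2],np.arange(-50,110,2)); print([(int(a),int(b)) for a,b in zip(e,h) if b>300])
    zp=-12
    b=t[m&(abs(t[:,2]-zp)<3.5)]; b=b[abs(b[:,0])<45]; print('plate x',np.percentile(b[:,0],[.3,99.7]).round(1),'y',np.percentile(b[b[:,0]>16][:,1],[.3,99.7]).round(1),'z',np.median(b[:,2]).round(1),rect(b[b[:,0]>12]*[1,1,0],-1,1))
    k=t[m&(t[:,2]<-26)&(t[:,2]>-40)&(abs(t[:,1])<16)&(t[:,0]>13)]; print('block xmax',np.percentile(k[:,0],99).round(1) if len(k) else None)
    zs=s['position'][2]-86
    a=t[m&(abs(t[:,2]-zs)<2.5)]; print('seat',rect(a*[1,1,0],-1,1))
    u=t[m&(t[:,2]>zs-8)&(t[:,2]<zs-3)&(abs(t[:,1])<15)]
    for sg in (1,-1):
        v=u[u[:,0]*sg>20]
        if len(v)>5: print('stud',sg,len(v),v.min(0).round(1),v.max(0).round(1))
    goto(608.1,100.2,100,.235)
E
python3 -c "
from h import *
bfit('w9.png')"
```

```text
[(-50, 516), (-38, 581), (-36, 4331), (-34, 479), (-14, 452), (-12, 3666), (76, 2290), (78, 596)]
plate x [-33.4  34.6] y [-29.8  29.5] z -11.2 (array([23.4, -0.2]), array([60.3, 22.7]), -90.0)
block xmax 21.7
seat (array([38.9, -0.5]), array([60.1, 42.8]), 89.8)
stud 1 148 [39.3 -6.2 69.2] [51.1  5.  73.9]
SHIFT [-0.0001, -0.0, 0.0631] turn -0.0008 | now [608.2 100.2 163.1] [ 3.141 -0.     0.234] t 32.45 F [ 0.3  0.  -0.6] w 29.0 60.0
```

View pics/w9.png

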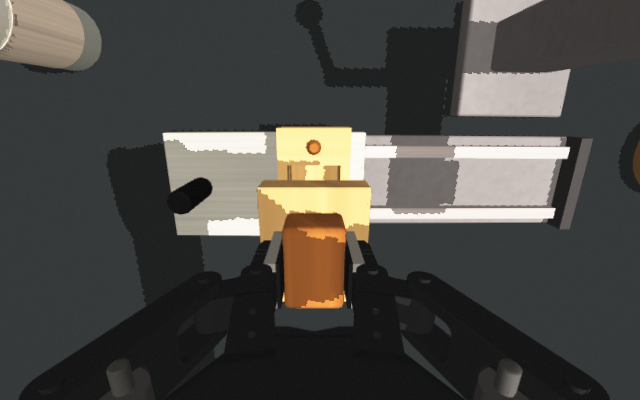

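Call:
step_arm([
  [[255,0.0006,-0.0004,0.015,0],[255,0.0006,-0.0004,0.03,0],[255,0.0006,-0.0004,0.045,0],[255,0.0006,-0.0004,0.055,0],[255,0.0006,-0.0004,0.059,0],[255,0.0006,-0.0004,0.062,0],[255,0.0006,-0.0004,0.065,0],[255,0.0006,-0.0004,0.067,0],[255,0.0006,-0.0004,0.069,0],[255,0.0006,-0.0004,0.07,0],[255,0.0006,-0.0004,0.07,0]],
])

```text
clock: 33.55
position: [609.0, 101.0, 93.0]
orientation: [3.141, -0.0, 0.235]
ft_force: [0.1, 0.1, -1.5]
gripper_width: 28.8
finger_force: 60.0
```

Call:
step_arm([
  [[255,0,0,0.001,0],[255,0,0,0.002,0],[255,0,0,0.003,0],[255,0,0,0.003,0]],
])

```text
clock: 33.95
position: [609.2, 101.1, 92.3]
orientation: [3.141, -0.001, 0.235]
ft_force: [-5.1, -1.4, 9.9]
gripper_width: 28.6
finger_force: 61.6
```

Seated at the expected height with 10 N of contact. Releasing, lifting and checking.

Call:
step_arm([
  [[255,0,0,-0.001,0],[0,0,0,-0.002,0],[0,0,0,-0.002,0],[0,0,0,-0.002,0],[0,0,0,-0.002,0],[0,0,0,-0.002,0],[0,0,0,-0.03,0],[0,0,0,-0.07,0],[0,0,0,-0.1,0],[0,0,0,-0.1,0],[0,0,0,-0.1,0],[0,0,0,-0.1,0]],
])

```text
clock: 35.15
position: [608.0, 100.7, 188.6]
orientation: [3.141, 0.002, 0.235]
ft_force: [-0.6, -0.1, 0.1]
gripper_width: 85.5
finger_force: 0.0
```

Run:
```python
from h import *
f=cap('wrist'); p=full(f)
q=around(p,(608,100),75)
def pl(z0,z1):
    z=q[(q[:,2]>z0)&(q[:,2]<z1)]
    A=np.c_[z[:,:2]-[608,100],np.ones(len(z))]; print(rect(q,z0,z1),'plane',np.linalg.lstsq(A,z[:,2],rcond=None)[0].round(4))
print('frame top');pl(83,89);print('board plate');pl(101,107);print('block');pl(124,132)
q2=around(p,(581.3,211),40); print('post',rect(q2,84,98))
goto(581.2,210.8,170,.235)
```

```text
frame top
(array([608.3, 100.6]), array([119.4,  60. ]), 13.6) plane [ 6.00000e-04 -5.00000e-04  8.56984e+01]
board plate
(array([608.9, 101.2]), array([70.3, 60.3]), 13.3) plane [ 2.000000e-04 -7.000000e-04  1.036584e+02]
block
(array([609.3, 101.3]), array([43.3, 30. ]), 13.2) plane [-7.900000e-03 -5.100000e-03  1.274746e+02]
post (array([581.4, 210.6]), array([22. , 20.7]), 84.7)
SHIFT [-0.0003, -0.1133, 0.0183] turn -0.0001 | now [607.9 100.7 188.3] [3.142e+00 3.000e-03 2.350e-01] t 35.2 F [-0.7 -0.4  0.2] w 85.4 0.0
```

Call:
step_arm([
  [[0,0,-0.04,0,0],[0,0,-0.08,0,0],[0,0,-0.113,0,0],[0,0,-0.113,0.01,0],[0,0,-0.113,0.05,0],[0,0,-0.113,0.09,0],[0,0,-0.113,0.12,0],[0,0,-0.113,0.143,0],[0,0,-0.113,0.143,0],[0,0,-0.113,0.143,0],[255,0,-0.113,0.143,0],[255,0,-0.113,0.143,0],[255,0,-0.113,0.143,0],[255,0,-0.113,0.143,0],[255,0,-0.113,0.143,0],[255,0,-0.113,0.143,0],[255,0,-0.113,0.143,0]],
])

```text
clock: 36.9
position: [583.0, 211.2, 47.8]
orientation: [3.142, -0.001, 0.235]
ft_force: [-1.2, -0.2, 6.6]
gripper_width: 20.4
finger_force: 58.4
```

Call:
step_arm([
  [[255,0,0.003,0,0],[255,0,0.009,0,0],[255,0,0.018,0,0],[255,0,0.028,0,0],[255,0,0.038,0,0],[255,0,0.048,0,0],[255,0,0.058,0,0],[255,0,0.068,0,0],[255,0,0.078,0,0],[255,0,0.088,0,0],[255,0,0.096,0,0],[255,0,0.1,0,0],[255,0,0.1,0,0]],
])

```text
clock: 38.2
position: [606.3, 112.8, 47.8]
orientation: [3.141, -0.0, 0.234]
ft_force: [-1.7, -0.5, 7.0]
gripper_width: 20.4
finger_force: 58.9
```

Run:
```python
from h import *
f=cap('wrist'); p=full(f); s=arm.get_state()
c=s['position'][:2]+115*np.array([np.sin(.235),-np.cos(.235)]); q=around(p,c,75); print(c,rect(q,101,107),rect(q,83,89))
goto(582+200*np.sin(.235),210.9-200*np.cos(.235),s['position'][2],.235)
```

```text
[633.1453831    0.96476556] (array([643.7,  24.7]), array([85.4, 65.6]), 70.7) (array([649.9,   6.3]), array([82.5, 62.4]), 13.6)
SHIFT [-0.0008, 0.0989, 0.0001] turn -0.001 | now [606.4 112.8  47.8] [ 3.141 -0.     0.234] t 38.25 F [-0.8 -1.1  7.9] w 20.5 58.9
```

Call:
step_arm([
  [[255,0,0.003,0,0],[255,0,0.009,0,0],[255,0,0.018,0,0],[255,0,0.028,0,0],[255,0,0.038,0,0],[255,0,0.048,0,0],[255,0,0.058,0,0],[255,0,0.068,0,0],[255,0,0.078,0,0],[255,0,0.085,0,0],[255,0,0.09,0,0],[255,0,0.092,0,0],[255,0,0.092,0,0]],
])

```text
clock: 39.55
position: [627.5, 23.7, 47.8]
orientation: [3.141, -0.0, 0.234]
ft_force: [-1.9, -1.0, 6.6]
gripper_width: 20.3
finger_force: 58.9
```

Call:
step_arm([
  [[255,0,0.002,0,0],[255,0,0.004,0,0],[255,0,0.006,0,0],[255,0,0.008,0,0],[255,0,0.01,0,0],[255,0,0.01,0,0]],
])

```text
clock: 40.15
position: [629.1, 17.0, 47.8]
orientation: [-3.139, 0.0, 0.236]
ft_force: [-3.4, 4.3, 7.4]
gripper_width: 20.4
finger_force: 59.0
```

Call:
step_arm([
  [[255,0,0.002,0,0],[255,0,0.004,0,0],[255,0,0.006,0,0],[255,0,0.006,0,0]],
])

```text
clock: 40.55
position: [629.1, 17.1, 47.8]
orientation: [-3.132, 0.001, 0.239]
ft_force: [-7.1, 13.6, 9.1]
gripper_width: 20.3
finger_force: 59.6
```

Call:
step_arm([
  [[255,0,-0.003,0,0],[255,0,-0.007,0,0],[0,0,-0.008,0,0],[0,0,-0.008,0,0],[0,0,-0.008,0,0],[0,0,-0.008,0,0],[0,0,-0.008,0,0],[0,0,-0.008,-0.03,0],[0,0,-0.008,-0.06,0],[0,0,-0.008,-0.09,0],[0,-0.03,-0.02,-0.11,0],[0,-0.07,-0.03,-0.12,0],[0,-0.11,-0.03,-0.12,0],[0,-0.15,-0.03,-0.12,0],[0,-0.18,-0.03,-0.12,0],[0,-0.18,-0.03,-0.12,0],[0,-0.18,-0.03,-0.12,0]],
])

```text
clock: 42.25
position: [449.3, -4.4, 167.4]
orientation: [3.141, -0.001, 0.234]
ft_force: [0.7, 0.0, -0.5]
gripper_width: 85.6
finger_force: 0.0
```

Run:
```python
from h import *
goto(600,100,100,.235)
pr=np.array([628.9,12.6]); a=.235
B=np.array([[np.cos(a),-np.sin(a)],[np.sin(a),np.cos(a)]])
ims=[]
for n in ['scene','side','wrist']:
    f=cap(n); P=full(f); P[:,:2]=(P[:,:2]-pr)@B
    for nm,c,r,z0,z1 in [('post',(0,5),30,84,98),('plate',(0,-110),45,101,107),('block',(0,-110),40,124,132),('frame',(0,-110),75,70,89)]:
        q=around(P,c,r); q=q[(q[:,2]>z0)&(q[:,2]<z1)]
        if len(q)>8: print(n,nm,len(q),rect(q,z0,z1),q[:,2].mean().round(1))
    ims.append(cv2.resize({'scene':f['im'][140:320,270:450],'side':f['im'][90:270,200:380],'wrist':f['im'][:,120:520]}[n][:,:,::-1],(265,265)))
cv2.imwrite('pics/fin.png',np.hstack(ims))
```

```text
SHIFT [0.1707, -0.0666, 0.0676] turn -0.0007 | now [449.3  -4.4 167.4] [ 3.141e+00 -1.000e-03  2.340e-01] t 42.25 F [ 0.7  0.  -0.5] w 85.6 0.0
scene plate 369 (array([   0.3, -111. ]), array([68.1, 61.7]), -0.2) 103.1
scene block 233 (array([  -0.8, -110.8]), array([43.8, 30.6]), -0.3) 126.7
scene frame 653 (array([  -0.6, -111.4]), array([118.6,  62.6]), -0.2) 83.1
side post 37 (array([-1.5,  6.7]), array([20.7, 18.4]), -71.3) 90.1
side plate 153 (array([   1.9, -107.4]), array([71.1, 62.8]), 0.6) 104.3
side block 96 (array([   0.7, -107.4]), array([43. , 31.7]), 1.1) 128.3
side frame 302 (array([   1.1, -107.8]), array([122.8,  64.3]), 0.8) 82.5
wrist plate 695 (array([ -32.4, -109.5]), array([60.6,  5.8]), 89.8) 103.6
wrist frame 3544 (array([ -41.8, -109.5]), array([62.6, 39.8]), 87.6) 84.3
```

View pics/fin.png

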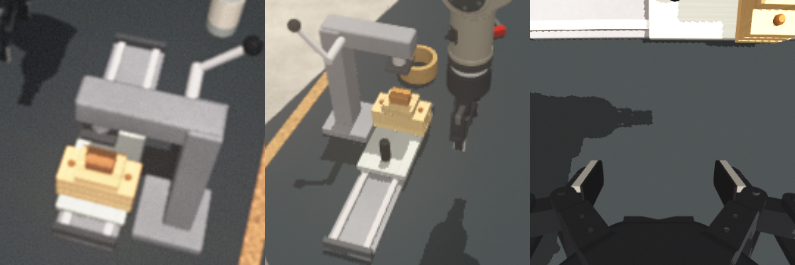

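The bed is at the inner stop with the stack square and flat under the ram, the board seated, and the robot clear. Handing in.

```bash
python3 -c "
from workcell import job
print(job.sign_off())"
```

```text
the job is handed in; nothing more can be done
None
```

Job handed in at about 42 s on the robot's clock: I drew the bed out to the loading stop, stacked both frames that were on the bench, set the pressing board on top and slid the bed to the inner stop; final pictures show the stack square and flat under the ram, and I didn't touch the bottle, brush or tape.

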